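Hang the hook plate on the tool stand

ROBOT

A 6-joint arm with a two-finger parallel gripper is mounted at the origin on a cart in front of the work surface, level with it; the furniture and walls round the work are solid. World frame = base frame: x ahead of the robot, y to its left, z up, the work surface at z = 0. Lengths are in m, angles in degrees, forces in N, time in s.
With the tool pointing down it reaches from about 0.3 to 0.75 m from the base axis. Payload 8.5 kg.
Tool frame: the origin (TCP) lies at the very end of the fingers, on their centre line; the grasp point (between the pads) lies 19 mm behind it; z points along the fingers, y is the line along which they close (so a half turn about z gives the same grasp; the last joint's range is limited). The gripper opens to 85 mm and grips with 20 to 120 N. Pads are 22 mm wide; open, the fingers measure 114 mm over their backs; the gripper's body (76 mm by 85 mm) begins 54 mm behind the grasp point. The pads swing forward as they close: fully open they stand 13 mm farther back than shut.
Start: joints at [56.305, 21.807, 74.336, -0, 83.858, -12.336], TCP at [0.2, 0.512, 0.231] pointing down, gripper open.
Joint ranges: [-178.18, 178.18], [-50.72, 133.34], [12.68, 142.11], [-81.47, 261.47], [9.98, 163.14], [-165.26, 165.26]. Speed limits (degrees/s): [136.94, 136.94, 180, 180, 180, 180].

INTERFACE

Orientations are given as a 3x3 rotation matrix whose columns are the frame's x, y, z axes.
In Python, from rig import observe, cams, ticket gives the robot as it stands.
- The arm moves only by the tool move_arm, never from a script. Its arguments are lists of equal length, an entry for each row: "jaw": the finger opening in cm, from 0 to 8.54; "dp": the shift along the tool's x, y, z in cm, a list of three; "turn": the turn, a rotation vector about the tool's x, y, z in rad, a list of three. In form: {"jaw": [jaw, ...], "dp": [[tx, ty, tz], ...], "turn": [[wx, wy, wz], ...]}. A call has 1 to 12 rows; each row shifts and turns the commanded pose from where the row before left it, along the tool's axes as they then stand; what a row does not reach is not made up. A row lasts 1/12 s, in which the tool goes at most 41.7 mm and 7.16 degrees, less where a joint would pass 70% of its speed; a pose out of reach is approached as far as the arm can. A call is refused whole if a number of a shift passes 4.17 or a number of a turn 0.125, either way. A call with a gripper value outside its range is refused whole. The fingers move at their own pace and stop on an object; "force" is the grip in N (left out, the last holds). Time passes only in rows, so rows that do not move let the fingers close. It gives the time, the measured TCP pose, the force, the opening and the grip force at its end, in the units of the state.
- observe(): the state, without advancing time (a new reading comes with each control period).
- cams.get_image(name): name is "scene" or "top"; returns (picture, depth): 384x512x3 uint8, red, green, blue; 384x512 float32, m along the optical axis (not along the pixel's ray), 0 where there is no reading.
- cams.calibration(name): a dict with "vertical_fov" (degrees; the focal length in pixels is half the picture's height over the tangent of half this angle, whatever the lens; pixels are square), "cx", "cy" (the principal point, pixels), "view" (4x4, takes a point from world to camera coordinates). Camera axes: x right, y up, looking along -z (the intrinsics and any distortion apply to the point x, -y, -z); pixel columns grow to the right and rows downward; lengths in m; the calibration is good to about 2 mm. A picture is of the moment at which its call begins. calibration takes no time and is no camera call.
- ticket.close_job(): hands the job in; it is judged then, once.
Trained networks look in the newest picture that a camera, given by its name, has taken for a name from the list of things; names that differ only in an ending like _2 or _b are one class to them, and where a whole thing is asked for, a point or a joint stands for the part that bears it (a point fixed in the world has none). Each returns a list of dicts, best first, with "p" (0 to 1); they miss things now and then, are a little off and sometimes report something else, mostly with a low value. They report only what shows in the picture. A call takes as long as a camera call. They do not tell look-alikes from the thing itself.
- cams.spot_in(camera, query): "box" ([centre column, centre row, width, height] as shares, 0 to 1, of the picture: columns of its width, rows of its height, round what is visible of it).
- cams.outline_of(camera, query): "mask" (384x512 bool, what is visible of it) and "box" ([centre column, centre row, width, height] as shares, 0 to 1, of the picture: columns of its width, rows of its height, round what is visible of it).
- cams.mark_of(camera, query): "location" ([column, row] as shares, 0 to 1, of the picture: columns of its width, rows of its height: a listed point, or the origin of a listed thing).
The state is a dict: "time_s": time; "q": joint angles; "qvel": joint speeds; "joint_efforts": joint torques, N m; "position": TCP position; "tool_rot": TCP orientation; "ft_force": force on the tool from outside, world axes, zero at the start; "wrist_torque": the same for the moment, N m; "grip_width": finger opening in m; "gripper_force": force on a finger pad.
Only numpy, scipy, OpenCV 4.12 (cv2) and the standard library are available. Lean on these libraries where they do the work, as an engineer would, in place of code of your own. Each camera call takes 0.05 s, during which the arm holds its last target. There are 200 camera calls.

TASK

Lift the aluminium hook plate out of the slotted wooden block, put its keyhole over the head of the screw on the tool stand with the hook facing outwards, and slide the plate down the narrow slot until it is fully home and hangs there by itself. Feel for the screw gently (never press the plate on the stand or screw with more than about 20 N) and leave the V block, the oil stone and the parts jar where they are.

Things in the scene. Friction and masses are not known exactly. Their poses are not given: they have to be found in the camera images.
- plate_centre (a point): Centre of the loose hook plate: a flat upright aluminium plate 64 wide (y), 152 tall (z), 8 thick (x), about 0.2 kg; this point is 76 mm from its upper and lower edges. It stands 30 mm deep in the slot of the wooden block and leans a few degrees at most. Grip its bare upper 45 mm across the 8 mm thickness.
- hook_plate: The same plate; origin at the middle of its lower edge, x through the thickness, z up. Its -x side is the front, with a small steel J-hook 40 to 61 mm above the lower edge, standing 37 mm out from the plate's mid plane.
- plate_keyhole (a point): Centre of the round part of the plate's keyhole, 16 mm below plate_centre on the middle line. The round part is 21 mm across; between 3 and 13 mm above this point the hole tapers into a straight slot 11 mm wide, whose closed end is 28 mm above this point. The hole goes right through.
- rest_block: Fixed wooden block 70 (x) x 100 (y) x 36 (z) mm, origin under its centre. A slot along its y, 10 mm wide, 68 mm long, floor at z = 6 mm, holds the lower edge of the plate, plate y parallel to block y and hook towards -x.
- tool_stand: Fixed tool stand: grey upright board 150 wide (y), 16 thick (x), top edge 140 mm above the bench, on a foot 12 mm thick reaching 60 mm in front of the board. Origin on the bench under the board's front face; -x is the front, x points into the board. Once home, the plate's upper 43 mm stands above the board; its mid plane is then 13 mm in front of the board.
- stand_slot (a point): Middle of a black horizontal slot in the board's front face, 115 mm above the bench (axes as the stand's). One screw sticks out of it along -x: exactly at this height, but clamped anywhere up to 12 mm to either side (y) of this point; where is not measured. Shank 8 mm across; chamfered head 16 mm across, from x = -17 to -23 mm. Home: plate_centre 8 mm below this height.
- screw_washer (a point): On the board at the slot's middle, a name for the screw's washer (it sits wherever the screw is): a spring washer 32 mm across round the shank, face 11 mm in front of the board, yielding up to 6 mm under 5 to 7 N. To pass under the head the plate's mid plane must be pushed to 9.5 to 12.5 mm from the board; the washer's drag (4 to 12 N) resists the 24 mm slide down.
- v_block: Bystander: steel V block 55 x 36 x 32 mm, origin under its centre.
- oil_stone: Bystander: green dressing stone 25 x 100 x 13 mm, origin under its centre.
- parts_jar: Bystander: small round jar with a lid, 45 mm across and 42 mm tall, origin under its centre.
There are look-alikes about, which are no part of the job. There is more than one size of the hook_plate; the one meant has the size given above.

How it is judged (in metres and radians):
On the way, in this order (a step that is already met when the one before it is completed fails the run):
1. the plate is lifted clear of the wooden block (height (world z) of plate_centre above 0.122 m), for 0.1 s.
2. the head of the screw is through the round part of the keyhole (x of plate_keyhole in the frame of stand_slot between -0.0155 and -0.007 m and z of plate_keyhole in the frame of stand_slot between -0.006 and 0.006 m and y of plate_keyhole in the frame of stand_slot between -0.018 and 0.018 m), for 0.1 s.
At the end, for the whole second after the job is handed in: The plate hangs at rest on the screw, slot end down on the shank: its centre 8 mm below the screw's axis to within +3/-4 mm, its keyhole 7 to 18 mm and its centre 4 to 22 mm in front of the board, within 18 mm of the slot's middle, upright to within 0.15 rad (z of plate_centre in the frame of stand_slot between -0.012 and -0.005 m and x of plate_keyhole in the frame of stand_slot between -0.018 and -0.007 m and y of plate_centre in the frame of stand_slot between -0.018 and 0.018 m and angle between the z axis of plate_centre and the z axis of stand_slot, either way round below 0.15 rad and x of plate_centre in the frame of stand_slot between -0.022 and -0.004 m and linear speed of hook_plate below 0.02 m/s); the robot touches nothing.
It fails at once if the plate is pressed on the stand or its screw with more than 30 N (contact force between hook_plate and tool_stand above 30 N).
It fails at once if the V block is moved by more than 20 mm (distance of v_block from where it was at the start of the episode above 0.02 m).
It fails at once if the oil stone is moved by more than 20 mm (distance of oil_stone from where it was at the start of the episode above 0.02 m).
It fails at once if the parts jar is moved by more than 20 mm (distance of parts_jar from where it was at the start of the episode above 0.02 m).
It also fails if it takes over 64 s, if anything falls off the work surface, if the arm or the gripper's body presses on something with over 40 N, if the wrist force passes 120 N, or if a joint passes its speed limit or range.

## Working session

There is one attempt and no reset: what is moved stays moved. The work goes in short steps, Python scripts to look and compute and a tool call to move; the robot and the scene stay as the last step left them, time stands still between calls to the robot, and variables do not carry over. Pictures are saved under pics/ and viewed, at most 10 in all, crops included, and the job is handed in when it is done.

Besides the shell and the picture viewer there is one more tool, called after "Call:" by a JSON object that holds its "method" and its "body". move_arm: Moves the arm, as the interface text tells. Its arguments: {"type":"object","properties":{"jaw":{"type":"array","items":{"type":"number"}},"dp":{"type":"array","items":{"type":"array","items":{"type":"number"}}},"turn":{"type":"array","items":{"type":"array","items":{"type":"number"}}},"force":{"type":"number"}},"required":["jaw","dp","turn"]}

```bash
mkdir -p pics; cat > h.py <<'E'
import numpy as np, cv2
from rig import observe, cams, ticket
def K(c):
    f=192/np.tan(np.radians(c["vertical_fov"]/2)); return f,c["cx"],c["cy"]
def unproj(name,col,row,depth):
    c=cams.calibration(name); f,cx,cy=K(c)
    p=np.array([(col-cx)/f*depth,-(row-cy)/f*depth,-depth,1]); return (np.linalg.inv(c["view"])@p)[:3]
def proj(name,P):
    c=cams.calibration(name); f,cx,cy=K(c); p=c["view"]@np.r_[P,1]
    return cx+f*p[0]/-p[2], cy-f*p[1]/-p[2]
def ray(name,col,row):
    o=unproj(name,col,row,0); d=unproj(name,col,row,1)-o; return o,d
E
python3 - <<'E'
from h import *
ims=[]
for n in ("scene","top"):
    im,d=cams.get_image(n); ims.append(im)
    c=cams.calibration(n); print(n,{k:v for k,v in c.items() if k!="view"},np.linalg.inv(c["view"]).round(3).tolist())
    for q in ("hook_plate","plate_centre","plate_keyhole","rest_block","tool_stand","stand_slot","screw_washer","v_block","oil_stone","parts_jar"):
        for r in cams.mark_of(n,q)[:3]:
            u,v=r["location"][0]*512,r["location"][1]*384
            ui,vi=min(511,max(0,int(u))),min(383,max(0,int(v)))
            print(q,round(r["p"],2),round(u,1),round(v,1),unproj(n,u,v,d[vi,ui]).round(3) if d[vi,ui]>0 else None)
    cv2.imwrite(f"pics/{n}0.png",cv2.resize(im[:,:,::-1],(800,600),interpolation=cv2.INTER_CUBIC))
    np.savez(f"{n}0.npz",im=im,d=d)
s=observe();print(s["time_s"],s["position"],s["tool_rot"],s["grip_width"])
E
```

```text
scene {'vertical_fov': 54.798665939872514, 'cx': 255.1603164053866, 'cy': 192.73372487538867} [[0.578, 0.548, -0.605, -0.043], [-0.816, 0.383, -0.433, -0.396], [-0.006, 0.744, 0.668, 0.717], [0.0, 0.0, 0.0, 1.0]]
hook_plate 0.78 311.4 314.1 [ 0.355 -0.253  0.009]
hook_plate 0.67 319.6 265.1 [ 0.458 -0.214  0.035]
hook_plate 0.58 360.4 293.7 [ 0.466 -0.316 -0.001]
plate_centre 0.93 320.3 304.4 [ 0.391 -0.256 -0.   ]
plate_centre 0.75 319.8 247.0 [ 0.507 -0.189  0.033]
plate_centre 0.67 161.0 204.3 [0.409 0.249 0.009]
plate_keyhole 0.61 317.2 303.2 [ 0.389 -0.249  0.002]
plate_keyhole 0.55 318.6 251.7 [ 0.474 -0.2    0.056]
plate_keyhole 0.46 366.7 283.5 [ 0.446 -0.325  0.07 ]
rest_block 0.77 316.5 262.0 [ 0.459 -0.205  0.038]
tool_stand 0.8 241.2 191.7 [0.575 0.096 0.013]
stand_slot 0.56 241.1 158.1 [0.583 0.098 0.126]
screw_washer 0.87 238.4 157.3 [0.58  0.105 0.128]
v_block 0.88 240.8 256.8 [ 0.384 -0.047  0.02 ]
v_block 0.57 241.0 191.9 [0.576 0.098 0.011]
oil_stone 0.6 195.4 233.4 [0.384 0.099 0.008]
parts_jar 0.84 158.6 200.9 [0.403 0.247 0.028]
top {'vertical_fov': 51.6265333852
[... 451 characters left out ...]
375.0 251.0 [ 0.37  -0.278 -0.004]
plate_keyhole 0.92 392.9 210.3 [ 0.468 -0.318  0.038]
plate_keyhole 0.77 347.8 209.3 [ 0.469 -0.202  0.058]
plate_keyhole 0.62 372.5 255.6 [ 0.356 -0.247  0.09 ]
rest_block 0.57 340.8 213.5 [ 0.463 -0.189  0.033]
tool_stand 0.63 223.9 173.4 [0.576 0.107 0.013]
stand_slot 0.9 216.2 159.7 [0.581 0.113 0.124]
screw_washer 0.59 215.5 159.5 [0.582 0.115 0.122]
v_block 0.86 281.1 239.4 [ 0.401 -0.039  0.017]
oil_stone 0.59 222.9 241.2 [0.398 0.109 0.011]
1.1 [0.20031893 0.51219091 0.23131251] [[-9.31313398e-01  3.64218828e-01 -2.41188746e-05]
 [ 3.64218829e-01  9.31313396e-01 -4.97239682e-05]
 [ 4.35182562e-06 -5.50931460e-05 -9.99999998e-01]] 0.08513016649177527
```

View pics/scene0.png

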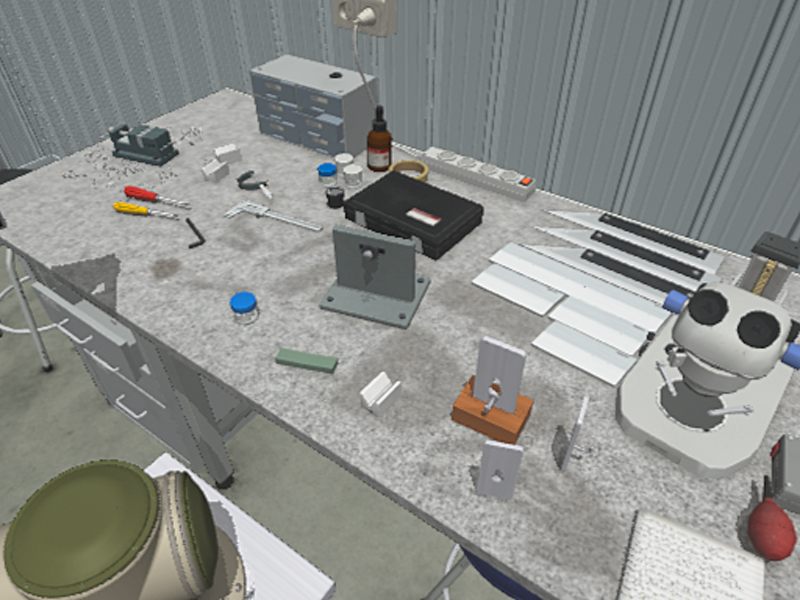

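View pics/top0.png

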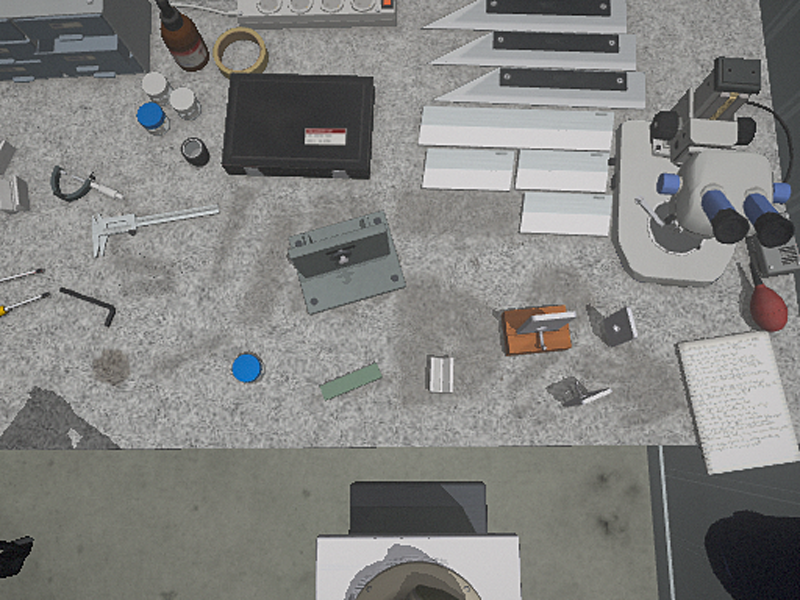

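The look-alikes are three hook plates: one in the wooden block (scene px 320,240), a small one standing in front (319,303), and one to the right (367,280). The description picks the one in the block. I'll check it in a close crop and fit the geometry.

```bash
cat > fit.py <<'E'
from h import *
def cloud(n,d):
    v,u=np.mgrid[0:384,0:512]; c=cams.calibration(n); f,cx,cy=K(c)
    u=u+.5;v=v+.5
    P=np.stack([(u-cx)/f*d,-(v-cy)/f*d,-d,np.ones_like(d)],-1)
    W=P@np.linalg.inv(c["view"]).T; W=W[...,:3]; W[d<=0]=np.nan; return W
def plane(P,it=400,t=.002):
    r=np.random.default_rng(0);best=None
    for _ in range(it):
        a,b,c=P[r.choice(len(P),3,False)]; n=np.cross(b-a,c-a)
        if np.linalg.norm(n)<1e-9: continue
        n/=np.linalg.norm(n); m=abs((P-a)@n)<t
        if best is None or m.sum()>best.sum(): best=m
    Q=P[best]; c=Q.mean(0); n=np.linalg.svd(Q-c)[2][2]; return c,n*(-1 if n[0]>0 else 1),best
E
python3 - <<'E'
from fit import *
S=np.load("scene0.npz");T=np.load("top0.npz")
for n,D in (("scene",S),("top",T)):
    W=cloud(n,D["d"])
    # bench check
    print(n,"bench z",np.nanmedian(W[...,2][(abs(W[...,0]-.45)<.03)&(abs(W[...,1]-.0)<.1)]))
    r=cams.outline_of(n,"hook_plate"); 
    for k in r: print("hp",k["p"],np.array(k["box"])*[512,384,512,384],k["mask"].sum())
    for nm,q in (("plate",(.40,.53,-.26,-.13,.045,.2)),("stand",(.5,.7,0,.2,.03,.132)),("standtop",(.5,.7,0,.2,.132,.16)),("blocktop",(.38,.55,-.3,-.1,.025,.042)),("ptop",(.40,.53,-.26,-.13,.135,.2))):
        m=(W[...,0]>q[0])&(W[...,0]<q[1])&(W[...,1]>q[2])&(W[...,1]<q[3])&(W[...,2]>q[4])&(W[...,2]<q[5])
        P=W[m]
        if len(P)<10: print(nm,len(P));continue
        c,nn,b=plane(P); Q=P[b]
        print(nm,len(P),b.sum(),"c",c.round(4),"n",nn.round(3),"min",Q.min(0).round(4),"max",Q.max(0).round(4),cv2.minAreaRect((Q[:,:2]*1000).astype(np.float32)))
im=S["im"]
a=cv2.resize(im[205:330,285:395,::-1],None,fx=4.5,fy=4.5,interpolation=cv2.INTER_CUBIC)
b=cv2.resize(im[135:215,195:285,::-1],None,fx=4.5*.65,fy=4.5*.65,interpolation=cv2.INTER_CUBIC)
o=np.zeros((a.shape[0],a.shape[1]+b.shape[1],3),np.uint8);o[:a.shape[0],:a.shape[1]]=a;o[:b.shape[0],a.shape[1]:]=b
print(o.shape);cv2.imwrite("pics/crop1.png",o)
E
```

```text
scene bench z -0.0014344752787853743
hp 0.93 [321.6896 241.8048  32.8192  49.3824] 1181
hp 0.87 [318.2592 298.368   31.488   30.4896] 837
hp 0.69 [369.8176 277.2864  15.2064  47.616 ] 227
plate 1095 926 c [ 0.4684 -0.1997  0.1075] n [-0.996 -0.09  -0.001] min [ 0.464  -0.2308  0.045 ] max [ 0.4732 -0.1661  0.1602] ((468.4420471191406, -198.51170349121094), (3.999119520187378, 64.75518798828125), 5.069893836975098)
stand 1466 1145 c [0.5874 0.1059 0.0805] n [-0.962 -0.271 -0.003] min [0.5654 0.0377 0.03  ] max [0.608  0.1812 0.1317] ((586.2984008789062, 109.31158447265625), (4.117496490478516, 148.68743896484375), 15.848875045776367)
standtop 310 210 c [0.5915 0.1106 0.1395] n [-0.149 -0.043  0.988] min [0.5643 0.0388 0.1362] max [0.6184 0.1832 0.1416] ((592.1991577148438, 110.65393829345703), (17.007293701171875, 148.32656860351562), 15.938674926757812)
blocktop 852 634 c [ 0.4629 -0.2022  0.0357] n [-0.003 -0.005 -1.   ] min [ 0.4334 -0.2496  0.0336] max [ 0.5106 -0.1458  0.0379] ((472.1462707519531, -198.03692626953125), (71.39647674560547, 99.70329284667969), 4.588279724121094)
pt
[... 851 characters left out ...]
67)
standtop 468 332 c [0.5904 0.113  0.1397] n [-0.015  0.001 -1.   ] min [0.5661 0.041  0.1373] max [0.6178 0.1828 0.1422] ((590.4525756835938, 112.42456817626953), (16.89981460571289, 147.57223510742188), 15.725049018859863)
blocktop 819 569 c [ 0.4671 -0.1941  0.0355] n [-0.003 -0.003  1.   ] min [ 0.4324 -0.2497  0.0335] max [ 0.5077 -0.1461  0.0375] ((469.60699462890625, -197.28564453125), (69.81603240966797, 100.55616760253906), 4.821951866149902)
ptop 151 91 c [ 0.4671 -0.1978  0.1521] n [-0.988 -0.085  0.126] min [ 0.4632 -0.2285  0.1355] max [ 0.4715 -0.1663  0.1615] ((467.7401123046875, -197.28787231445312), (4.830635070800781, 62.263877868652344), 5.148850917816162)
(562, 758, 3)
```

View pics/crop1.png

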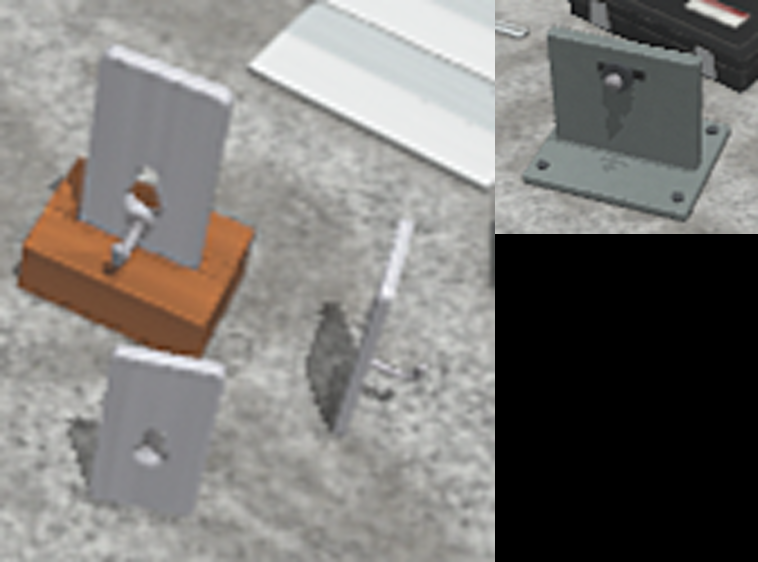

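The crop shows the chosen plate at (155,150): 64 wide, top at z≈0.158, J-hook and keyhole on the front, seated in the block's slot. The size and yaw (5.1°) agree with the description. The screw head sits left of the slot's middle, at crop (613,82). Next I'll turn the tool and measure the screw.

Call:
{"method": "move_arm", "body": {"jaw": [6,6,6,6,6,6,6,6,6], "dp": [[0,0,0],[0,0,0],[0,0,0],[0,0,0],[0,0,0],[0,0,0],[0,0,0],[0,0,0],[0,0,0]], "turn": [[0,0,0.123],[0,0,0.123],[0,0,0.123],[0,0,0.123],[0,0,0.123],[0,0,0.123],[0,0,0.123],[0,0,0.123],[0,0,0.123]], "force": 50}}

```text
time_s: 1.95
position: [0.2003, 0.5122, 0.2313]
tool_rot: [[-0.085, 0.996, -0.0], [0.996, 0.085, 0.0], [0.0, -0.0, -1.0]]
ft_force: [0.2, -0.2, -0.8]
grip_width: 0.06
gripper_force: 0.0
```

```bash
python3 - <<'E'
from fit import *
xs=np.array([.9625,.271,0]);ys=np.array([-.271,.9625,0]);O=.592*xs-.053*ys
for n in("scene","top"):
    Z=np.load(n+"0.npz");u,v=proj(n,O+[0,0,.115]);print(n,"slot mid px",u,v,"head pred (y=0)",proj(n,O-.023*xs+[0,0,.115]))
    W=cloud(n,Z["d"]);R=W-O;a=R@xs;b=R@ys;z=W[...,2]
    m=(a<-.012)&(a>-.04)&(abs(b)<.04)&(z>.09)&(z<.135)
    print("head cloud",m.sum(),"x",np.median(a[m]),"y",np.median(b[m]),b[m].min(),b[m].max(),"z",np.median(z[m]),z[m].min(),z[m].max())
    vv,uu=np.nonzero(m);print("px",uu.mean()+.5,vv.mean()+.5)
    u0,v0=int(u)-22,int(v)-20
    cv2.imwrite(f"pics/s_{n}.png",cv2.resize(Z["im"][v0:v0+40,u0:u0+44,::-1],None,fx=9,fy=9,interpolation=cv2.INTER_CUBIC));print(u0,v0)
a=cv2.imread("pics/s_scene.png");b=cv2.imread("pics/s_top.png");cv2.imwrite("pics/s2.png",np.hstack([a,b]))
s=observe();print(s["position"],s["tool_rot"],s["q"])
E
```

```text
scene slot mid px 238.16808788036968 159.79491529986836 head pred (y=0) (np.float64(234.98944277871587), np.float64(164.71776955508304))
head cloud 27 x -0.018764716821716244 y -0.0008081513609768281 -0.00836137627471205 0.007216580032456775 z 0.1182197568353861 0.10897193647224168 0.1288237378814563
px 235.83333333333334 162.75925925925927
216 139
top slot mid px 218.34052798707393 159.58927432840534 head pred (y=0) (np.float64(220.88462140820116), np.float64(168.59210022188844))
head cloud 30 x -0.0192378672236332 y 0.0011776368217609658 -0.005696542138636441 0.01135080641611482 z 0.119141703903127 0.1069297277020046 0.12497488027423909
px 219.5 166.5
196 139
[0.20029512 0.51221224 0.23132089] [[-8.48136533e-02  9.96396831e-01 -1.38268049e-05]
 [ 9.96396831e-01  8.48136533e-02  1.26223373e-06]
 [ 2.43038753e-06 -1.36699299e-05 -1.00000000e+00]] [5.63062505e+01 2.18066715e+01 7.43359630e+01 7.03294166e-04
 8.38577448e+01 5.14408659e+01]
```

View pics/s2.png

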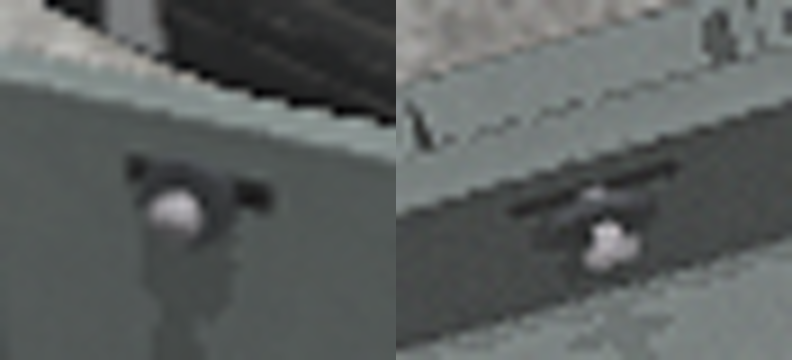

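The screw head is at scene px (235.4,162.7) and top px (220,166), so its y is about 0 to +1 mm from my slot middle. Moving over the plate.

Call:
{"method": "move_arm", "body": {"jaw": [6,6,6,6,6,6,6,6,6,6,6,6], "dp": [[-3.044,0.873,0],[-3.044,0.873,0],[-3.044,0.873,0],[-3.044,0.873,0],[-3.044,0.873,0],[-3.044,0.873,0],[-3.044,0.873,0],[-3.044,0.873,0],[-3.044,0.873,0],[-3.044,0.873,0],[-3.044,0.873,0],[-3.044,0.873,0]], "turn": [[0,0,0],[0,0,0],[0,0,0],[0,0,0],[0,0,0],[0,0,0],[0,0,0],[0,0,0],[0,0,0],[0,0,0],[0,0,0],[0,0,0]]}}

```text
time_s: 2.95
position: [0.3381, 0.1565, 0.2315]
tool_rot: [[-0.091, 0.996, 0.001], [0.996, 0.091, 0.0], [0.0, 0.001, -1.0]]
ft_force: [-0.0, -0.5, 0.1]
grip_width: 0.0599
gripper_force: 0.0
```

Call:
{"method": "move_arm", "body": {"jaw": [6,6,6,6,6,6,6,6,6,6,6,6], "dp": [[-3.044,0.873,0],[-3.044,0.873,0],[-3.044,0.873,0],[-3.044,0.873,0],[-3.044,0.873,0],[-3.044,0.873,0],[-3.044,0.873,0],[-3.044,0.873,0],[-3.044,0.873,0],[-3.044,0.873,0],[-3.044,0.873,0],[-3.044,0.873,0]], "turn": [[0,0,0],[0,0,0],[0,0,0],[0,0,0],[0,0,0],[0,0,0],[0,0,0],[0,0,0],[0,0,0],[0,0,0],[0,0,0],[0,0,0]]}}

```text
time_s: 3.95
position: [0.4757, -0.1979, 0.2314]
tool_rot: [[-0.091, 0.996, 0.0], [0.996, 0.091, -0.0], [-0.0, 0.0, -1.0]]
ft_force: [-0.3, 1.2, -0.3]
grip_width: 0.06
gripper_force: 0.0
```

Call:
{"method": "move_arm", "body": {"jaw": [6,6,6,6,6,6,6,2.5,1.5,1.2,1,0.4], "dp": [[0,-0.47,0],[0,0,2],[0,0,2.5],[0,0,2.5],[0,0,2.5],[0,0,1.24],[0,0,0],[0,0,0],[0,0,0],[0,0,0],[0,0,0],[0,0,0]], "turn": [[0,0,0],[0,0,0],[0,0,0],[0,0,0],[0,0,0],[0,0,0],[0,0,0],[0,0,0],[0,0,0],[0,0,0],[0,0,0],[0,0,0]], "force": 50}}

```text
time_s: 4.95
position: [0.4711, -0.1969, 0.1249]
tool_rot: [[-0.091, 0.996, 0.002], [0.996, 0.091, -0.001], [-0.001, 0.002, -1.0]]
ft_force: [-0.4, 0.9, 5.2]
grip_width: 0.0074
gripper_force: 49.7
```

Call:
{"method": "move_arm", "body": {"jaw": [0.4,0.4,0.4,0.4], "dp": [[0,0,0],[0,0,0],[0,0,0],[0,0,0]], "turn": [[0,0,0],[0,0,0],[0,0,0],[0,0,0]]}}

```text
time_s: 5.28
position: [0.4711, -0.197, 0.1249]
tool_rot: [[-0.091, 0.996, 0.002], [0.996, 0.091, -0.001], [-0.001, 0.002, -1.0]]
ft_force: [-0.2, 0.5, 7.4]
grip_width: 0.0074
gripper_force: 49.8
```

Call:
{"method": "move_arm", "body": {"jaw": [0.4,0.4,0.4,0.4,0.4,0.4,0.4,0.4], "dp": [[0,0,-0.5],[0,0,-1],[0,0,-1.5],[0,0,-1.5],[0,0,-1.5],[0,0,-1],[0,0,-0.5],[0,0,0]], "turn": [[0,0,0],[0,0,0],[0,0,0],[0,0,0],[0,0,0],[0,0,0],[0,0,0],[0,0,0]]}}

```text
time_s: 5.95
position: [0.4708, -0.1968, 0.1997]
tool_rot: [[-0.091, 0.996, 0.001], [0.996, 0.091, -0.001], [-0.001, 0.001, -1.0]]
ft_force: [-0.2, 0.2, -2.4]
grip_width: 0.0078
gripper_force: 48.9
```

Call:
{"method": "move_arm", "body": {"jaw": [0.4,0.4,0.4,0.4,0.4,0.4,0.4,0.4,0.4,0.4,0.4,0.4], "dp": [[0,0,0],[0,0,0],[1.5,0.69,0],[2.8,1.29,0],[2.8,1.29,0],[2.8,1.29,0],[2.8,1.29,0],[2.8,1.29,0],[2.8,1.29,0],[2.8,1.29,0],[2.8,1.29,0],[2.6,1.18,0]], "turn": [[0,0,-0.092],[0,0,-0.092],[0,0,0],[0,0,0],[0,0,0],[0,0,0],[0,0,0],[0,0,0],[0,0,0],[0,0,0],[0,0,0],[0,0,0]]}}

```text
time_s: 6.95
position: [0.5156, 0.0932, 0.198]
tool_rot: [[-0.272, 0.962, -0.002], [0.962, 0.272, 0.0], [0.001, -0.002, -1.0]]
ft_force: [0.7, 0.0, -2.4]
grip_width: 0.0078
gripper_force: 48.9
```

Call:
{"method": "move_arm", "body": {"jaw": [0.4,0.4,0.4,0.4], "dp": [[0,0,0],[0,0,0],[0,0,0],[0,0,0]], "turn": [[0,0,0],[0,0,0],[0,0,0],[0,0,0]]}}

```text
time_s: 7.28
position: [0.5158, 0.0906, 0.1985]
tool_rot: [[-0.27, 0.963, -0.001], [0.963, 0.27, -0.0], [0.0, -0.001, -1.0]]
ft_force: [0.3, -0.9, -3.3]
grip_width: 0.0072
gripper_force: 49.1
```

```bash
cat > see.py <<'E'
from fit import *
import sys
xs=np.array([.9625,.271,0]);ys=np.array([-.271,.9625,0]);O=.592*xs-.053*ys
k=sys.argv[1];s=observe();R=s["tool_rot"];print("yaw",np.degrees(np.arctan2(R[1,1],R[0,1])),s["position"],s["ft_force"])
t=s["position"]-O;tx,ty=t@xs,t@ys;print("tcp in stand",tx,ty,t[2])
for n in("scene","top"):
    im,d=cams.get_image(n);np.savez(n+k+".npz",im=im,d=d)
    W=cloud(n,d);Q=W-O;a=Q@xs;b=Q@ys;z=W[...,2]
    m=(abs(a-tx)<.015)&(abs(b-ty)<.05)&(z>t[2]-.13)&(z<t[2]-.005)
    P=np.stack([a,b,z],-1)[m];c,nn,i=plane(P);I=P[i]
    # in-plane rect
    r=cv2.minAreaRect((I[:,1:]*1000).astype(np.float32))
    print(n,len(P),i.sum(),"front plane c",c.round(4),"n(stand)",nn.round(3),"yz rect",r,"min",I.min(0).round(4),"max",I.max(0).round(4))
    u,v=proj(n,s["position"]-[0,0,.05]);u0,v0=max(0,int(u)-45),max(0,int(v)-40)
    cv2.imwrite(f"pics/t_{n}.png",cv2.resize(im[v0:v0+80,u0:u0+88,::-1],(396,360),interpolation=cv2.INTER_CUBIC));print(u0,v0)
    for q in("plate_centre","plate_keyhole"):
        print(q,[(round(r["p"],2),np.round(np.array(r["location"])*[512,384],1)) for r in cams.mark_of(n,q)[:3]])
cv2.imwrite(f"pics/pair{k}.png",np.hstack([cv2.imread("pics/t_scene.png"),cv2.imread("pics/t_top.png")]))
E
python3 see.py 1
```

```text
yaw 15.691693122175197 [0.51583886 0.09055451 0.19853227] [ 0.25664612 -0.88564559 -3.33286544]
tcp in stand -0.07087439288695342 0.0003582905699137465 0.19853226696093784
scene 798 663 front plane c [-0.0738 -0.0023  0.1395] n(stand) [-1.     0.002  0.001] yz rect ((-1.6488876342773438, 136.6007537841797), (64.62092590332031, 113.75883483886719), 0.003199876518920064) min [-0.0759 -0.034   0.0797] max [-0.0715  0.0307  0.1935]
182 125
plate_centre [(0.91, array([318.7, 302.7])), (0.85, array([224.1, 164.5])), (0.6, array([366.2, 276.6]))]
plate_keyhole [(0.91, array([316.3, 304.9])), (0.71, array([228.9, 168.9])), (0.66, array([366.8, 283.9]))]
top 3 3 front plane c [-0.0758  0.022   0.1898] n(stand) [-0.937  0.278 -0.209] yz rect ((21.854015350341797, 189.79925537109375), (4.844110488891602, 0.3861602544784546), 35.63688659667969) min [-0.0761  0.02    0.1882] max [-0.0755  0.0239  0.1911]
179 144
plate_centre [(0.83, array([393.4, 209.5])), (0.66, array([279.8, 239.1])), (0.45, array([375.2, 254.8]))]
plate_keyhole [(0.77, array([395.4, 208.1])), (0.72, array([226.9, 242.8])), (0.49, array([374.9, 255.7]))]
```

View pics/pair1.png

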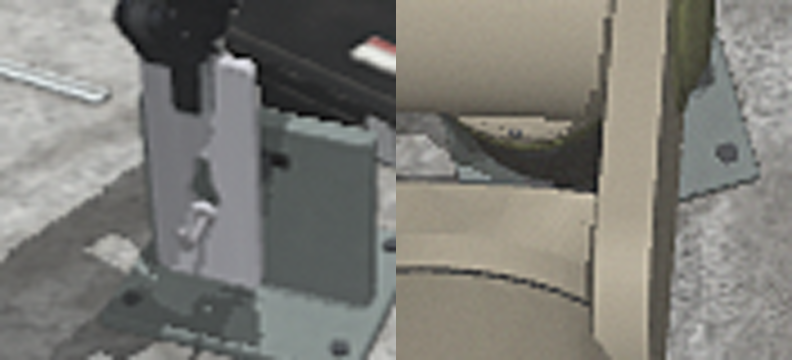

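The scene crop shows the plate held upright, keyhole at (205,180), hook facing out; the arm blocks the top view. Relative to the screw the plate needs about +0.8 mm in y. Lowering to screw height and approaching.

Call:
{"method": "move_arm", "body": {"jaw": [0.4,0.4,0.4,0.4,0.4,0.4,0.4,0.4,0.4,0.4], "dp": [[0.08,0,0.4],[0,0,0.7],[0,0,0.7],[0,0,0.46],[0,0,0.2],[0,1,0],[0,1.2,0],[0,1,0],[0,0.4,0],[0,0,0]], "turn": [[0,0,0],[0,0,0],[0,0,0],[0,0,0],[0,0,0],[0,0,0],[0,0,0],[0,0,0],[0,0,0],[0,0,0]]}}

```text
time_s: 8.42
position: [0.5509, 0.1021, 0.1739]
tool_rot: [[-0.272, 0.962, -0.0], [0.962, 0.272, 0.0], [0.0, -0.0, -1.0]]
ft_force: [-0.3, 0.0, -3.0]
grip_width: 0.0072
gripper_force: 49.2
```

Call:
{"method": "move_arm", "body": {"jaw": [0.4,0.4,0.4], "dp": [[0,0,0],[0,0,0],[0,0,0]], "turn": [[0,0,0],[0,0,0],[0,0,0]]}}

```text
time_s: 8.67
position: [0.55, 0.1019, 0.1744]
tool_rot: [[-0.271, 0.962, -0.0], [0.962, 0.271, -0.0], [0.0, -0.0, -1.0]]
ft_force: [-0.2, -0.4, -2.5]
grip_width: 0.0073
gripper_force: 49.2
```

```bash
sed -i 's/for n in("scene","top")/for n in("scene",)/; s/^cv2.imwrite(f"pics\/pair.*$//' see.py; sed -i 's/(396,360)/(704,640)/' see.py; python3 see.py 2
```

```text
yaw 15.750817712639254 [0.55003553 0.10186467 0.17439132] [-0.21413883 -0.41209105 -2.53406454]
tcp in stand -0.034895044558562724 0.0019770227069090063 0.17439131870901034
scene 734 599 front plane c [-0.0378 -0.0005  0.1158] n(stand) [-1.     0.012 -0.001] yz rect ((0.19094085693359375, 112.15628051757812), (65.02825164794922, 114.30812072753906), 0.13578537106513977) min [-0.0401 -0.0323  0.055 ] max [-0.0355  0.0328  0.1693]
187 124
plate_centre [(0.96, array([229.5, 163.3])), (0.68, array([367.1, 277.4])), (0.57, array([319.3, 301.5]))]
plate_keyhole [(0.53, array([369.3, 282.5]))]
```

Call:
{"method": "move_arm", "body": {"jaw": [0.4,0.4,0.4,0.4,0.4,0.4,0.4,0.4], "dp": [[-0.07,0,0.05],[0,0.2,0],[0,0.15,0],[0,0.1,0],[0,0.1,0],[0,0.1,0],[0,0.1,0],[0,0,0]], "turn": [[0,0,0],[0,0,0],[0,0,0],[0,0,0],[0,0,0],[0,0,0],[0,0,0],[0,0,0]]}}

```text
time_s: 9.48
position: [0.558, 0.1034, 0.1738]
tool_rot: [[-0.272, 0.962, 0.0], [0.962, 0.272, 0.0], [0.0, 0.0, -1.0]]
ft_force: [-0.4, -0.6, -2.3]
grip_width: 0.0075
gripper_force: 49.2
```

Call:
{"method": "move_arm", "body": {"jaw": [0.4,0.4,0.4,0.4], "dp": [[0,0.1,0],[0,0.1,0],[0,0.05,0],[0,0,0]], "turn": [[0,0,0],[0,0,0],[0,0,0],[0,0,0]]}}

```text
time_s: 9.82
position: [0.5604, 0.104, 0.1738]
tool_rot: [[-0.272, 0.962, 0.0], [0.962, 0.272, 0.0], [-0.0, 0.0, -1.0]]
ft_force: [-0.2, 1.5, -2.2]
grip_width: 0.0075
gripper_force: 49.2
```

Call:
{"method": "move_arm", "body": {"jaw": [0.4,0.4,0.4,0.4], "dp": [[0,0.08,0],[0,0.08,0],[0,0.04,0],[0,0,0]], "turn": [[0,0,0],[0,0,0],[0,0,0],[0,0,0]]}}

```text
time_s: 10.15
position: [0.5623, 0.1046, 0.1738]
tool_rot: [[-0.272, 0.962, 0.0], [0.962, 0.272, -0.0], [-0.0, 0.0, -1.0]]
ft_force: [0.0, -0.1, -3.5]
grip_width: 0.0074
gripper_force: 49.2
```

Call:
{"method": "move_arm", "body": {"jaw": [0.4,0.4,0.4,0.4], "dp": [[0,0.08,0],[0,0.08,0],[0,0.04,0],[0,0,0]], "turn": [[0,0,0],[0,0,0],[0,0,0],[0,0,0]]}}

```text
time_s: 10.48
position: [0.5642, 0.1051, 0.1738]
tool_rot: [[-0.272, 0.962, 0.0], [0.962, 0.272, -0.0], [-0.0, 0.0, -1.0]]
ft_force: [-0.1, -0.5, -2.7]
grip_width: 0.0073
gripper_force: 49.2
```

Call:
{"method": "move_arm", "body": {"jaw": [0.4,0.4,0.4,0.4], "dp": [[0,0.08,0],[0,0.08,0],[0,0.04,0],[0,0,0]], "turn": [[0,0,0],[0,0,0],[0,0,0],[0,0,0]]}}

```text
time_s: 10.82
position: [0.5662, 0.1057, 0.1738]
tool_rot: [[-0.272, 0.962, 0.0], [0.962, 0.272, -0.0], [-0.0, 0.0, -1.0]]
ft_force: [0.3, -0.5, -2.0]
grip_width: 0.0074
gripper_force: 49.2
```

Call:
{"method": "move_arm", "body": {"jaw": [0.4,0.4,0.4,0.4], "dp": [[0,0.08,0],[0,0.08,0],[0,0.04,0],[0,0,0]], "turn": [[0,0,0],[0,0,0],[0,0,0],[0,0,0]]}}

```text
time_s: 11.15
position: [0.5681, 0.1062, 0.1738]
tool_rot: [[-0.272, 0.962, 0.0], [0.962, 0.272, -0.0], [-0.0, 0.0, -1.0]]
ft_force: [-0.5, -0.1, -3.0]
grip_width: 0.007
gripper_force: 49.2
```

Call:
{"method": "move_arm", "body": {"jaw": [0.4,0.4,0.4,0.4], "dp": [[0,0.05,0],[0,0.05,0],[0,0,0],[0,0,0]], "turn": [[0,0,0],[0,0,0],[0,0,0],[0,0,0]]}}

```text
time_s: 11.48
position: [0.5689, 0.1064, 0.1738]
tool_rot: [[-0.272, 0.962, -0.0], [0.962, 0.272, -0.0], [-0.0, -0.0, -1.0]]
ft_force: [-0.0, 0.8, -2.7]
grip_width: 0.0074
gripper_force: 49.2
```

```bash
sed -i 's/(704,640)/(594,540)/' see.py; python3 see.py 3
```

```text
yaw 15.756678825731491 [0.56894493 0.10643962 0.17381875] [-1.35157736e-03  7.89854438e-01 -2.69712560e+00]
tcp in stand -0.015454941654304194 0.001255958568190097 0.1738187531520188
scene 754 605 front plane c [-0.0185 -0.0019  0.1152] n(stand) [-1.    -0.004 -0.005] yz rect ((-1.3068408966064453, 111.41960144042969), (114.26509857177734, 65.4671630859375), 89.58052062988281) min [-0.0209 -0.0339  0.0542] max [-0.0161  0.0315  0.1686]
190 120
plate_centre [(0.91, array([233.6, 157.9])), (0.65, array([367.1, 277.3])), (0.58, array([318.5, 303.1]))]
plate_keyhole [(0.86, array([236.6, 160.5])), (0.79, array([366.1, 284.3])), (0.63, array([315.7, 302.9]))]
```

View pics/t_scene.png

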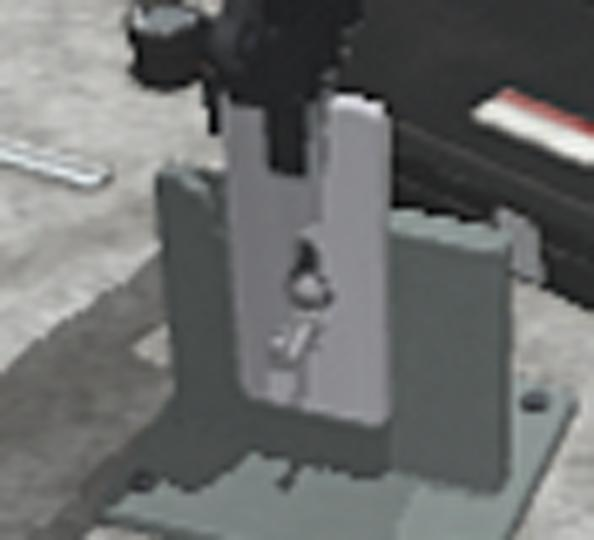

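The screw head shows through the round part of the keyhole at (312,290), well centred. Pressing on to the washer.

Call:
{"method": "move_arm", "body": {"jaw": [0.4,0.4,0.4,0.4], "dp": [[0,0.05,0],[0,0.05,0],[0,0,0],[0,0,0]], "turn": [[0,0,0],[0,0,0],[0,0,0],[0,0,0]]}}

```text
time_s: 11.97
position: [0.5698, 0.1067, 0.1737]
tool_rot: [[-0.272, 0.962, -0.0], [0.962, 0.272, -0.0], [0.0, -0.0, -1.0]]
ft_force: [-0.2, -1.0, -2.3]
grip_width: 0.0074
gripper_force: 49.1
```

Call:
{"method": "move_arm", "body": {"jaw": [0.4,0.4,0.4,0.4], "dp": [[0,0.05,0],[0,0.05,0],[0,0,0],[0,0,0]], "turn": [[0,0,0],[0,0,0],[0,0,0],[0,0,0]]}}

```text
time_s: 12.3
position: [0.5706, 0.107, 0.1737]
tool_rot: [[-0.272, 0.962, -0.001], [0.962, 0.272, -0.0], [0.0, -0.001, -1.0]]
ft_force: [-1.9, -0.4, -3.8]
grip_width: 0.0071
gripper_force: 49.1
```

Call:
{"method": "move_arm", "body": {"jaw": [0.4,0.4,0.4,0.4], "dp": [[0,0.05,0],[0,0.05,0],[0,0,0],[0,0,0]], "turn": [[0,0,0],[0,0,0],[0,0,0],[0,0,0]]}}

```text
time_s: 12.63
position: [0.5711, 0.1072, 0.1736]
tool_rot: [[-0.272, 0.962, -0.002], [0.962, 0.272, -0.0], [0.0, -0.002, -1.0]]
ft_force: [-5.7, -1.1, -2.7]
grip_width: 0.0073
gripper_force: 49.2
```

Call:
{"method": "move_arm", "body": {"jaw": [0.4,0.4,0.4,0.4], "dp": [[0,0.05,0],[0,0.05,0],[0,0,0],[0,0,0]], "turn": [[0,0,0],[0,0,0],[0,0,0],[0,0,0]]}}

```text
time_s: 12.97
position: [0.5719, 0.1074, 0.1735]
tool_rot: [[-0.272, 0.962, -0.003], [0.962, 0.272, -0.0], [0.0, -0.003, -1.0]]
ft_force: [-5.3, -1.5, -2.1]
grip_width: 0.0069
gripper_force: 49.2
```

Call:
{"method": "move_arm", "body": {"jaw": [0.4,0.4,0.4,0.4], "dp": [[0,0.05,0],[0,0.05,0],[0,0,0],[0,0,0]], "turn": [[0,0,0],[0,0,0],[0,0,0],[0,0,0]]}}

```text
time_s: 13.3
position: [0.5728, 0.1077, 0.1735]
tool_rot: [[-0.272, 0.962, -0.003], [0.962, 0.272, -0.001], [0.0, -0.003, -1.0]]
ft_force: [-7.0, -1.5, -2.7]
grip_width: 0.0072
gripper_force: 49.2
```

Call:
{"method": "move_arm", "body": {"jaw": [0.4,0.4,0.4,0.4,0.4], "dp": [[0,0.06,0],[0,0,0.1],[0,0,0.15],[0,0,0.15],[0,0,0]], "turn": [[0,0,0],[0,0,0],[0,0,0],[0,0,0],[0,0,0]], "force": 60}}

```text
time_s: 13.72
position: [0.5737, 0.1078, 0.1698]
tool_rot: [[-0.272, 0.962, -0.002], [0.962, 0.272, -0.0], [0.0, -0.002, -1.0]]
ft_force: [-5.3, -1.4, -0.7]
grip_width: 0.0071
gripper_force: 60.0
```

Call:
{"method": "move_arm", "body": {"jaw": [0.4,0.4,0.4,0.4], "dp": [[0,0,0.1],[0,0,0.1],[0,0,0.1],[0,0,0]], "turn": [[0,0,0],[0,0,0],[0,0,0],[0,0,0]]}}

```text
time_s: 14.05
position: [0.5737, 0.1078, 0.1669]
tool_rot: [[-0.272, 0.962, -0.002], [0.962, 0.272, -0.001], [-0.0, -0.002, -1.0]]
ft_force: [-5.3, -1.1, -0.2]
grip_width: 0.0072
gripper_force: 59.9
```

Call:
{"method": "move_arm", "body": {"jaw": [0.4,0.4,0.4,0.4], "dp": [[0,0,0.1],[0,0,0.1],[0,0,0.1],[0,0,0]], "turn": [[0,0,0],[0,0,0],[0,0,0],[0,0,0]]}}

```text
time_s: 14.38
position: [0.5737, 0.1078, 0.1639]
tool_rot: [[-0.271, 0.962, -0.002], [0.962, 0.271, -0.001], [-0.0, -0.002, -1.0]]
ft_force: [-5.8, -1.8, -1.2]
grip_width: 0.007
gripper_force: 60.1
```

Call:
{"method": "move_arm", "body": {"jaw": [0.4,0.4,0.4,0.4], "dp": [[0,0,0.1],[0,0,0.1],[0,0,0.1],[0,0,0]], "turn": [[0,0,0],[0,0,0],[0,0,0],[0,0,0]]}}

```text
time_s: 14.72
position: [0.5738, 0.1078, 0.1609]
tool_rot: [[-0.272, 0.962, -0.001], [0.962, 0.272, -0.001], [-0.0, -0.002, -1.0]]
ft_force: [-5.5, -2.1, -1.1]
grip_width: 0.0072
gripper_force: 60.0
```

Call:
{"method": "move_arm", "body": {"jaw": [0.4,0.4,0.4,0.4], "dp": [[0,0,0.1],[0,0,0.1],[0,0,0.1],[0,0,0]], "turn": [[0,0,0],[0,0,0],[0,0,0],[0,0,0]]}}

```text
time_s: 15.05
position: [0.5738, 0.1078, 0.1579]
tool_rot: [[-0.272, 0.962, -0.001], [0.962, 0.272, -0.001], [-0.0, -0.002, -1.0]]
ft_force: [-6.1, -1.5, 0.1]
grip_width: 0.007
gripper_force: 60.0
```

Call:
{"method": "move_arm", "body": {"jaw": [0.4,0.4,0.4,0.4], "dp": [[0,0,0.1],[0,0,0.1],[0,0,0.1],[0,0,0]], "turn": [[0,0,0],[0,0,0],[0,0,0],[0,0,0]]}}

```text
time_s: 15.38
position: [0.5738, 0.1078, 0.1549]
tool_rot: [[-0.272, 0.962, -0.001], [0.962, 0.272, -0.0], [-0.0, -0.002, -1.0]]
ft_force: [-5.8, -1.7, -0.9]
grip_width: 0.0072
gripper_force: 60.0
```

Call:
{"method": "move_arm", "body": {"jaw": [0.4,0.4,0.4,0.4], "dp": [[0,0,0.1],[0,0,0.1],[0,0,0.1],[0,0,0]], "turn": [[0,0,0],[0,0,0],[0,0,0],[0,0,0]]}}

```text
time_s: 15.72
position: [0.5738, 0.1078, 0.1519]
tool_rot: [[-0.272, 0.962, -0.001], [0.962, 0.272, -0.0], [-0.0, -0.001, -1.0]]
ft_force: [-5.2, -2.8, -0.5]
grip_width: 0.007
gripper_force: 60.0
```

Call:
{"method": "move_arm", "body": {"jaw": [0.4,0.4,0.4], "dp": [[0,0,0.05],[0,0,0.05],[0,0,0]], "turn": [[0,0,0],[0,0,0],[0,0,0]]}}

```text
time_s: 15.97
position: [0.5738, 0.1078, 0.1511]
tool_rot: [[-0.272, 0.962, -0.001], [0.962, 0.272, -0.0], [-0.0, -0.001, -1.0]]
ft_force: [-5.2, -1.5, 0.1]
grip_width: 0.0073
gripper_force: 60.0
```

Call:
{"method": "move_arm", "body": {"jaw": [0.4,0.4,0.4], "dp": [[0,0,0.05],[0,0,0.05],[0,0,0]], "turn": [[0,0,0],[0,0,0],[0,0,0]]}}

```text
time_s: 16.22
position: [0.5738, 0.1078, 0.15]
tool_rot: [[-0.272, 0.962, -0.001], [0.962, 0.272, -0.001], [-0.0, -0.001, -1.0]]
ft_force: [-5.8, -1.4, 0.3]
grip_width: 0.0071
gripper_force: 60.0
```

Call:
{"method": "move_arm", "body": {"jaw": [0.4,0.4,0.4], "dp": [[0,0,0.03],[0,0,0.03],[0,0,0]], "turn": [[0,0,0],[0,0,0],[0,0,0]]}}

```text
time_s: 16.47
position: [0.5739, 0.1078, 0.1498]
tool_rot: [[-0.272, 0.962, -0.001], [0.962, 0.272, -0.0], [-0.0, -0.001, -1.0]]
ft_force: [-5.9, -1.7, 2.2]
grip_width: 0.0072
gripper_force: 60.4
```

Call:
{"method": "move_arm", "body": {"jaw": [0.4,0.4,0.4], "dp": [[0,0,0.03],[0,0,0.02],[0,0,0]], "turn": [[0,0,0],[0,0,0],[0,0,0]]}}

```text
time_s: 16.72
position: [0.5739, 0.1078, 0.1497]
tool_rot: [[-0.272, 0.962, -0.0], [0.962, 0.272, -0.001], [-0.0, -0.0, -1.0]]
ft_force: [-6.7, -2.1, 6.2]
grip_width: 0.0075
gripper_force: 60.8
```

```bash
python3 see.py 4
```

```text
yaw 15.760873238035153 [0.57393326 0.10783875 0.1497092 ] [-6.68969273 -2.14072026  6.24242277]
tcp in stand -0.01027450795561701 0.0012507850363393336 0.14970920183326417
scene 1083 547 front plane c [-0.0135 -0.0022  0.091 ] n(stand) [-1.    -0.003 -0.   ] yz rect ((-0.6611118316650391, 87.72801971435547), (113.71678161621094, 65.08458709716797), 89.71803283691406) min [-0.0158 -0.0333  0.0308] max [-0.0112  0.0318  0.1446]
191 126
plate_centre [(0.9, array([320.5, 305.1])), (0.83, array([233.6, 165.8])), (0.66, array([365.2, 278.7]))]
plate_keyhole [(0.53, array([368.3, 282.1]))]
```

View pics/t_scene.png

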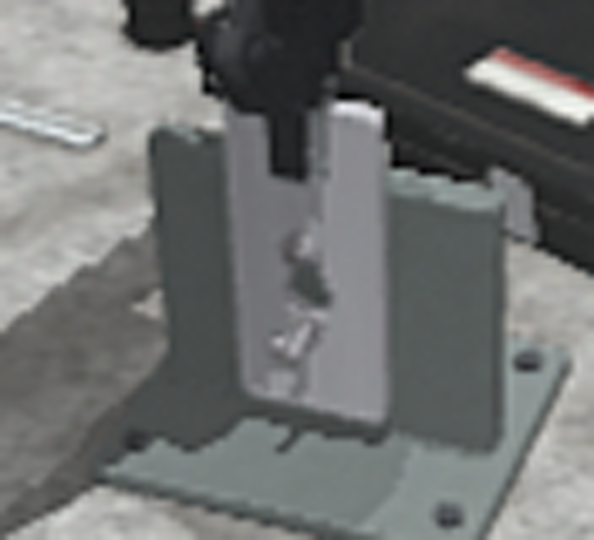

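The head (300,245) is at the slot's upper end and the lower edge is at z≈0.031, so the plate is home. Releasing and retreating upward.

Call:
{"method": "move_arm", "body": {"jaw": [0.4,0.4,0.8,1.2,1.8,2.4,3,3,3], "dp": [[0,-0.1,0],[0,-0.08,0],[0,0,0],[0,0,0],[0,0,0],[0,0,0],[0,0,0],[0,0,0],[0,0,0]], "turn": [[0,0,0],[0,0,0],[0,0,0],[0,0,0],[0,0,0],[0,0,0],[0,0,0],[0,0,0],[0,0,0]]}}

```text
time_s: 17.62
position: [0.5727, 0.1075, 0.1486]
tool_rot: [[-0.272, 0.962, 0.0], [0.962, 0.272, 0.0], [0.0, 0.0, -1.0]]
ft_force: [0.0, 0.1, 0.6]
grip_width: 0.0301
gripper_force: 0.0
```

Call:
{"method": "move_arm", "body": {"jaw": [3,3,3,3,3,3,3,3,3,3], "dp": [[0,0,-0.5],[0,0,-1],[0,0,-1.5],[0,0,-2],[0,0,-2],[0,0,-2],[0,0,-2],[0,0,-1],[0,0,0],[0,0,0]], "turn": [[0,0,0],[0,0,0],[0,0,0],[0,0,0],[0,0,0],[0,0,0],[0,0,0],[0,0,0],[0,0,0],[0,0,0]]}}

```text
time_s: 18.45
position: [0.5726, 0.1075, 0.2693]
tool_rot: [[-0.272, 0.962, 0.001], [0.962, 0.272, -0.0], [-0.0, 0.001, -1.0]]
ft_force: [-0.4, 0.3, -0.5]
grip_width: 0.0299
gripper_force: 0.0
```

```bash
python3 - <<'E'
from fit import *
xs=np.array([.9625,.271,0]);ys=np.array([-.271,.9625,0]);O=.592*xs-.053*ys
im,d=cams.get_image("scene");W=cloud("scene",d);Q=W-O;a=Q@xs;b=Q@ys;z=W[...,2]
m=(a>-.03)&(a<-.006)&(abs(b)<.05)&(z>.025)&(z<.2);P=np.stack([a,b,z],-1)[m];c,n,i=plane(P);I=P[i]
print(c,n,I.min(0),I.max(0),cv2.minAreaRect((I[:,1:]*1000).astype(np.float32)));print(observe()["ft_force"])
cv2.imwrite("pics/end.png",cv2.resize(im[100:220,160:310,::-1],(750,600),interpolation=cv2.INTER_CUBIC))
E
```

```text
[-0.01492093 -0.00175783  0.1148928 ] [-0.99999245  0.00367331 -0.00126457] [-0.01707799 -0.03399841  0.0305764 ] [-0.01287403  0.03156927  0.1852241 ] ((-0.6268768310546875, 108.1125259399414), (64.65892791748047, 154.71717834472656), 0.8361038565635681)
[ 1.13947835 -0.43883625 -0.26826076]
```

View pics/end.png

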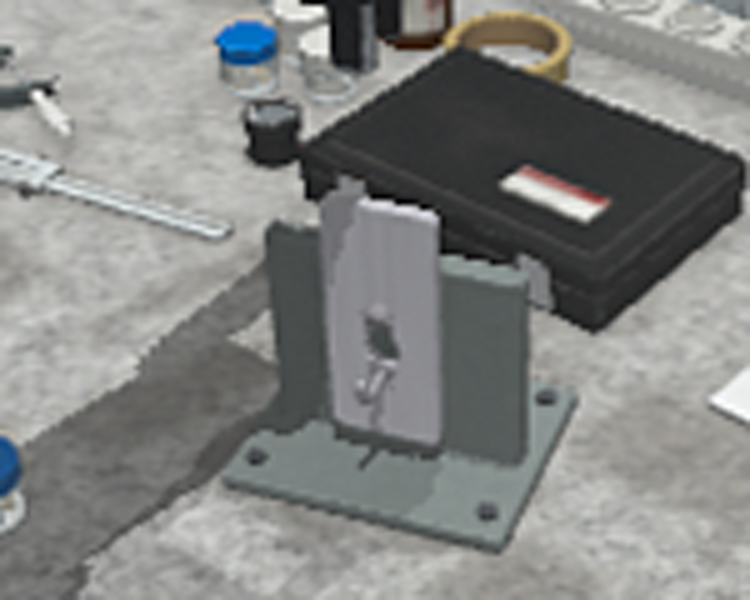

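The plate hangs upright on the screw at (380,330), its lower edge at 31 mm and centre at about 108 mm, with the gripper clear.

```bash
python3 -c "
from rig import ticket;print(ticket.close_job())"
```

```text
the job is handed in; nothing more can be done
None
```

The hook plate hangs fully home on the tool-stand screw with its hook facing outwards; the arm is clear and the job is handed in, but no verdict came back.

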